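# Unlock and switch on the storeroom shelf lamp

### The job

Switch on the lamp under the low steel shelf. First undo the transport-lock wing bolt on top of the shelf as far as it goes; it has a left-hand thread, so it comes undone clockwise. Then reach in under the shelf's front lip, feel along for the lamp's switch bar and gently press it up from below until it is fully home, without forcing it; leave the boxes and the pot where they stand.

Things in the scene. Friction and masses are not known exactly. Their poses are not given: they have to be found in the camera images.
- rack: Fixed low shelf of grey steel, 260 deep (x) x 440 wide (y), board top 220 above the table. Origin: on the table, under the middle of its front edge. x runs from the front edge into the shelf, y along the edge, leftward seen from in front, z up. Board 20 thick; its front lip, 4 thick, hangs to 190 above the table. End posts at y = +-222, 12 above the board; between them the front is open.
- bolt_grip (a point): Middle of the grip of the steel wing bolt on the shelf, 55 behind the front edge, midway along it. The wing is an upright plate 64 long (point x axis), 12 thick (y), 30 high (17 below to 13 above this point), on a hub 28 across. The point is 250 above the table at joint 0 and the bolt rises 6 mm per rad undone.
- lock_bolt (a joint): How far the wing bolt is undone, rad: 0 screwed in, 2.6 fully undone (end stop); starts between 0 and 0.3. Left-hand thread: it grows when turned clockwise seen from above. Stays where left; takes about 0.3 N m to turn. Until it is undone by about 2.2 its pin keeps the switch from going home.
- lamp: White bar lamp, 75 deep x 260 wide x 33 high, fixed under the board behind the lip, up to 20 left or right of the shelf's middle. Origin: 200 above the table (board underside), in line with the front edge, at the lamp's middle; axes as the rack's. Housing from x 20 to 95, down to 25 below the origin. A grey switch bar, 33 deep (x 7 to 40) and 70 wide (along y), hangs below it.
- switch (a joint): Switch bar, pushed straight up, m: 0 off, 0.014 home at a hard stop (on). Takes about 6 N, stays where left; over 30 N on it is forcing. Not measured, feel for it: its middle lies up to 75 left or right of the lamp's, its flat underside 60 to 68 below the lamp's origin when off. Lean the tool about 45 degrees: fingertips forward and down under the lip, gripper's body in front of the lip.
- shelf_box: Dark blue lidded gift box, 100 x 100 x 75 high, loose near one end of the shelf board. Origin: centre of its underside. Leave it alone.
- pot: White round pot, 94 across, 120 high, loose near the other end of the shelf board. Origin: centre of its underside. Leave it alone.
- table_box: Dark blue lidded gift box, 110 x 110 x 85 high, loose on the table to the left of the shelf. Origin: centre of its underside. Leave it alone.

How it is judged:
On the way, in this order (a step that is already met when the one before it is completed fails the run):
1. the wing bolt is undone (more than 2.2 rad of 2.6) (value of joint lock_bolt above 2.2 rad), for 0.1 s.
2. the switch bar is pressed home (more than 12 mm of 14) (value of joint switch above 0.012 m), for 0.1 s.
At the end, for the whole second after the job is handed in: The wing bolt stays undone by more than 2.2 rad, the switch bar stays more than 12 mm up, and the two blue boxes and the pot stand still within 30 mm of where they began (value of joint lock_bolt above 2.2 rad and value of joint switch above 0.012 m and distance of each of shelf_box, pot, table_box from where it was at the start of the episode below 0.03 m and linear speed of each of shelf_box, pot, table_box below 0.02 m/s); the robot touches nothing.
It fails at once if the lamp or its switch is forced with more than 30 N (contact force between any of the fingers, the arm and lamp above 30 N).
It fails at once if a box or the pot is displaced by more than 30 mm or tipped (distance of any of shelf_box, pot, table_box from where it was at the start of the episode above 0.03 m or angle between any of pot, shelf_box, table_box's own z axis and vertical above 0.3 rad).
It also fails if it takes over 72 s, if anything falls off the work surface, if the arm or the gripper's body presses on something with over 40 N, if the wrist force passes 120 N, or if a joint passes its speed limit or range.

### The arm

A 7-joint arm with a two-finger parallel gripper is mounted at the origin on the work surface. World frame = base frame: x ahead of the robot, y to its left, z up, the work surface at z = 0. Lengths are in m, angles in rad, forces in N, time in s.
With the tool pointing down it reaches from about 0.425 to 0.925 m from the base axis. Payload 6.8 kg.
Tool frame: the origin (TCP) lies between the finger pads; the fingertips stand r.tcp_to_tips ahead of it and the grasp point (between the pads) lies 3 mm ahead of it (r.tcp_to_tips is the distance from the TCP to the fingertips, in m); z points along the fingers, y is the line along which they close (so a half turn about z gives the same grasp; the last joint's range is limited). The gripper opens to 85 mm and grips with 20 to 120 N. Pads are 22 mm wide; open, the fingers measure 114 mm over their backs; the gripper's body (76 mm by 85 mm) begins 54 mm behind the grasp point. The pads swing forward as they close: fully open they stand 13 mm farther back than shut.
Start: joints at [-1.281, 0.477, 0.022, 1.555, -0.011, 1.109, -0.083], TCP at [0.261, 0.622, 0.253] pointing down, gripper open.
Joint ranges: [-2.96, 2.96], [-0.34, 2.1], [-1.41, 1.46], [0.24, 2.44], [-1.37, 4.51], [0.17, 1.92], [-2.96, 2.96]. Speed limits (rad/s): [2.39, 2.39, 3.14, 3.14, 3.14, 3.14, 3.14].

### API

Orientations are given as a rotation vector (axis times angle).
In Python, from bench import r gives the robot as it stands. The module is installed in compiled form; this text tells all that it offers.
- The arm moves only by the tool step_arm, never from a script. Its argument "moves" is a list of rows, each an object of numbers: "rx", "ry", "rz": the turn, a rotation vector about the tool's x, y, z in degrees; "dx", "dy", "dz": the shift along the tool's x, y, z in mm; "gripper": the opening, from -1 (shut) to 1 (fully open). In form: [{"rx": .., "ry": .., "rz": .., "dx": .., "dy": .., "dz": .., "gripper": ..}, ...]. A call has 1 to 20 rows; each row shifts and turns the commanded pose from where the row before left it, along the tool's axes as they then stand; what a row does not reach is not made up. A row lasts 1/8 s, in which the tool goes at most 62.5 mm and 10.7 degrees, less where a joint would pass 70% of its speed; a pose out of reach is approached as far as the arm can. A call is refused whole if a number of a shift passes 62.5 or a number of a turn 10.7, either way. A call with a gripper value outside its range is refused whole. The fingers move at their own pace and stop on an object; "grip_force" is the grip in N (left out, the last holds). Time passes only in rows, so rows that do not move let the fingers close. It gives the time, the measured TCP pose, the force, the opening and the grip force at its end, in the units of the state.
- r.get_obs(): the state, without advancing time (a new reading comes with each control period).
- r.grab_frame(name): name is "scene" or "top" or "wrist"; returns the picture (480x640x3 uint8, blue, green, red); there is no depth.
- r.camera_info(name): a dict with "mtx" (3x3 intrinsics, pixels), "D" ([k1, k2, p1, p2, k3] as OpenCV has them; the pictures are not rectified), "rvec" (rotation vector, rad) and "tvec" (3), from world to camera coordinates, as OpenCV has them. Camera axes: x right, y down, z forward; pixel columns grow to the right and rows downward; lengths in m; the calibration is good to about 2 mm. A picture is of the moment at which its call begins: read the wrist's pose just before it. camera_info takes no time and is no camera call; for the wrist camera it gives the pose at the moment of the call.
- r.hand_in(): hands the job in; it is judged then, once.
The state is a dict: "clock": time; "joints": joint angles; "qvel": joint speeds; "tau": joint torques, N m; "tcp_pos": TCP position; "orientation": TCP orientation; "contact_force": force on the tool from outside, world axes, zero at the start; "moment": the same for the moment, N m; "grip_width": finger opening in m; "gripper_force": force on a finger pad.
Only numpy, scipy, OpenCV 4.12 (cv2) and the standard library are available. Lean on these libraries where they do the work, as an engineer would, in place of code of your own. Each camera call takes 0.05 s, during which the arm holds its last target. There are 200 camera calls.

## Working session

There is one attempt and no reset: what is moved stays moved. The work goes in short steps, Python scripts to look and compute and a tool call to move; the robot and the scene stay as the last step left them, time stands still between calls to the robot, and variables do not carry over. Pictures are saved under pics/ and viewed, at most 10 in all, crops included, and the job is handed in when it is done.

Besides the shell and the picture viewer there is one more tool, called by a JSON object that holds its "fn" and its "kwargs". step_arm: Moves the arm, as the interface text tells. Its arguments: {"type":"object","properties":{"moves":{"type":"array","items":{"type":"object","properties":{"rx":{"type":"number"},"ry":{"type":"number"},"rz":{"type":"number"},"dx":{"type":"number"},"dy":{"type":"number"},"dz":{"type":"number"},"gripper":{"type":"number"}}}},"grip_force":{"type":"number"}},"required":["moves"]}

```bash
mkdir -p pics
python3 - <<'E'
from bench import r
import cv2,numpy as np
o=r.get_obs();print({k:np.round(v,3).tolist() for k,v in o.items()},r.tcp_to_tips)
for n in("scene","top"):
    cv2.imwrite(f"pics/{n}.png",r.grab_frame(n))
    c=r.camera_info(n);R=cv2.Rodrigues(np.array(c["rvec"]))[0];print(n,-R.T@np.array(c["tvec"]).ravel(),R[2])
E
```

```text
{'clock': 0.0, 'joints': [-1.281, 0.478, 0.022, 1.556, -0.012, 1.109, -0.083], 'qvel': [0.001, 0.0, 0.001, -0.0, 0.001, 0.001, 0.001], 'tau': [-0.001, -59.645, 1.608, -28.119, 0.013, 0.01, 0.0], 'tcp_pos': [0.261, 0.622, 0.252], 'orientation': [-0.621, -3.079, 0.003], 'contact_force': [-0.693, 0.464, -0.145], 'moment': [-0.013, -0.005, 0.001], 'gripper_force': 0.0, 'grip_width': 0.086} 0.022
scene [0.95654248 0.52851803 1.10103166] [-0.31213889 -0.38486025 -0.86859191]
top [0.47443973 0.11134673 1.13768138] [ 0.16740682 -0.00629615 -0.9858678 ]
```

View pics/scene.png

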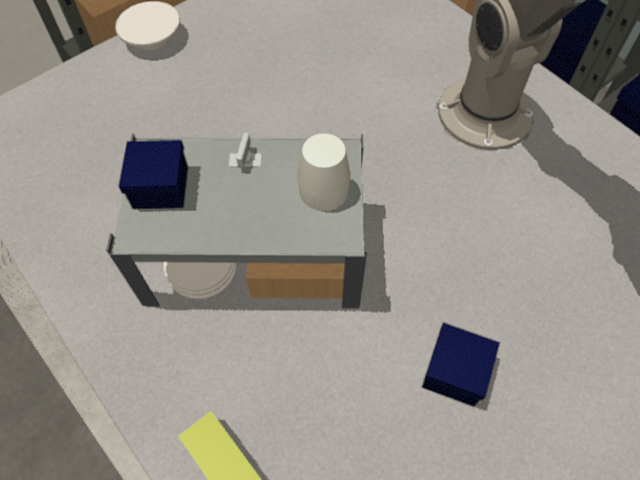

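View pics/top.png

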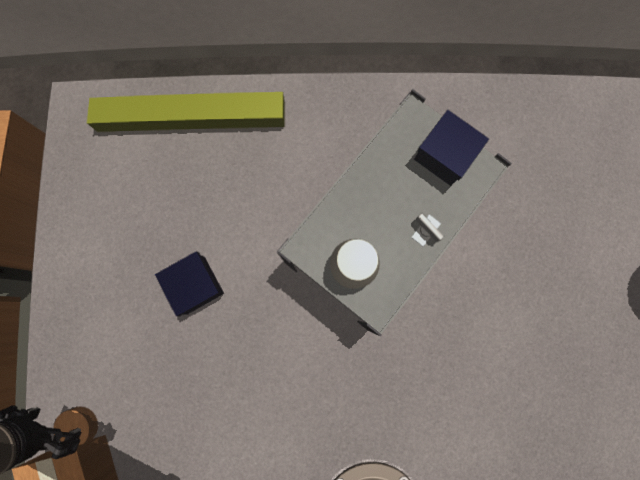

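The scene picture shows the shelf with its wing bolt near (243,150), and the robot at upper right. In the top view the front edge runs from about (378,330) to (508,160), with the bolt near (430,228), the pot at (357,260), the shelf box at (452,147) and the table box at (190,284). Next is an enlarged crop for corner pixels.

```bash
cat > h.py <<'E'
import cv2,numpy as np
from bench import r
def ray(n,px,z):
    c=r.camera_info(n);R=cv2.Rodrigues(np.array(c["rvec"]))[0];t=np.array(c["tvec"]).ravel()
    u=cv2.undistortPoints(np.array([[px]],float),np.array(c["mtx"]),np.array(c["D"])).ravel()
    d=R.T@np.array([u[0],u[1],1]);o=-R.T@t
    return o+d*(z-o[2])/d[2]
def proj(n,P):
    c=r.camera_info(n);return cv2.projectPoints(np.array(P,float).reshape(-1,1,3),np.array(c["rvec"]),np.array(c["tvec"]),np.array(c["mtx"]),np.array(c["D"]))[0].reshape(-1,2)
E
python3 - <<'E'
from h import *
im=cv2.imread("pics/top.png")
cv2.imwrite("pics/crop.png",cv2.resize(im[80:340,270:520],None,fx=2.3,fy=2.3,interpolation=cv2.INTER_CUBIC))
for n,p,z in [("top",(378,330),.22),("top",(508,160),.232),("top",(283,250),.22),("top",(415,94),.232),("top",(430,228),.26),("scene",(363,140),.232),("scene",(133,138),.232)]: print(n,p,ray(n,p,z).round(3))
E
```

```text
top (378, 330) [0.433 0.001 0.22 ]
top (508, 160) [ 0.772 -0.282  0.232]
top (283, 250) [0.593 0.185 0.22 ]
top (415, 94) [ 0.919 -0.094  0.232]
top (430, 228) [ 0.626 -0.102  0.26 ]
scene (363, 140) [0.432 0.012 0.232]
scene (133, 138) [ 0.77  -0.274  0.232]
```

View pics/crop.png

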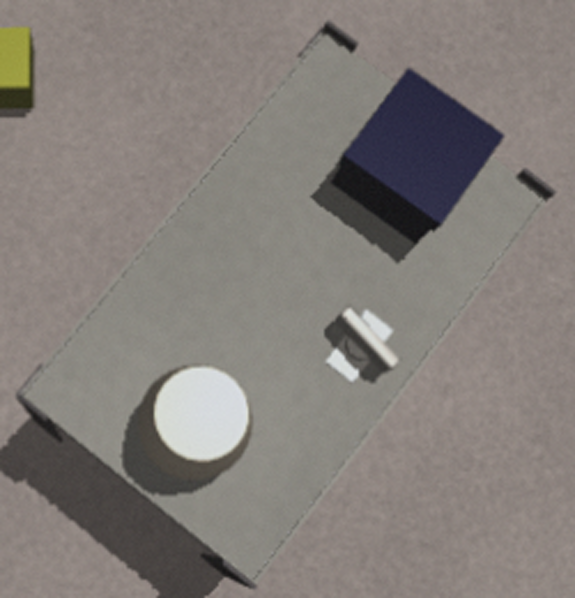

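The crop shows the front edge from (255,585) to (548,200), the wing's top edge from (348,313) to (393,362), the pot top at (201,413), and the shelf box top corners at (408,70), (502,135), (440,222) and (344,158).

Run:
```python
from h import *
f=lambda u,v,z:ray("top",(270+u/2.3,80+v/2.3),z)
A=f(255,585,.22);B=f(545,203,.22);C=f(22,397,.23);D=f(330,28,.23)
print("A,B,C,D",A,B,C,D,np.linalg.norm(A-B),np.linalg.norm(A-C))
ey=(A-B)/np.linalg.norm(A-B); print("yaw of rack x",np.degrees(np.arctan2(-ey[0],ey[1])), np.degrees(np.arctan2(*( (C-A)[[1,0]]))))
p1=f(348,313,.264);p2=f(393,362,.264);m=(p1+p2)/2
d=p1-p2;print("wing",p1,p2,m,np.linalg.norm(d),np.degrees(np.arctan2(d[1],d[0])))
O=(A+B)/2;ex=np.array([ey[1],-ey[0],0]);ex=np.array([-ey[1],ey[0],0]) if ex@(C-A)<0 else ex
print("O",O,"ex",ex,"bolt expect",O+.055*ex, "m in rack",(m-O)@ex,(m-O)@ey)
P=f(201,413,.34);print("pot rack",(P-O)@ex,(P-O)@ey)
for u in[(408,70),(502,135),(440,222),(344,158)]:
  q=f(*u,.295);print("box",(q-O)@ex,(q-O)@ey)
q=ray("top",(190,284),.085);print("tbox",q)
from scipy.spatial.transform import Rotation as Rt
print(Rt.from_rotvec(r.get_obs()["orientation"]).as_matrix().round(3))
c=r.camera_info("wrist");R=cv2.Rodrigues(np.array(c["rvec"]))[0];print("wristcam",-R.T@np.array(c["tvec"]).ravel(),R[2])
```

```text
A,B,C,D [ 0.42475031 -0.00434745  0.22      ] [ 0.75797039 -0.28270977  0.22      ] [0.58700167 0.19136556 0.23      ] [ 0.92469574 -0.09177105  0.23      ] 0.4341902816928549 0.2544191143285207
yaw of rack x 50.12560415993467 50.34035392500074
wing [ 0.64935826 -0.08505052  0.264     ] [ 0.60712439 -0.1208505   0.264     ] [ 0.62824133 -0.10295051  0.264     ] 0.055365506193037935 40.28662451979026
O [ 0.59136035 -0.14352861  0.22      ] ex [0.64110674 0.76745172 0.        ] bolt expect [ 0.62662122 -0.10131876  0.22      ] m in rack 0.0547863715517522 -0.002289475455422813
pot rack 0.1257262683429821 0.146995083505385
box 0.16925737177874017 -0.2003378113276676
box 0.0727399994276311 -0.20441038901867453
box 0.06961825702645498 -0.10798907712461837
box 0.16480170760503934 -0.10153542173572347
tbox [0.53582211 0.40890089 0.085     ]
[[-0.922  0.387 -0.001]
 [ 0.387  0.922 -0.002]
 [-0.    -0.002 -1.   ]]
wristcam [0.19614882 0.64940736 0.37207543] [ 0.25588323 -0.10823858 -0.96062906]
```

{"fn": "step_arm", "kwargs": {"moves": [{"dz":-55,"gripper":1},{"dz":-55},{"dz":-55},{"dx":-44,"dy":-37.6},{"dx":-44,"dy":-37.6},{"dx":-44,"dy":-37.6},{"dx":-44,"dy":-37.6},{"dx":-44,"dy":-37.6},{"dx":-44,"dy":-37.6},{"dx":-44,"dy":-37.6},{"dx":-44,"dy":-37.6},{"dx":-44,"dy":-37.6},{"dx":-44,"dy":-37.6},{"dx":-44,"dy":-37.6},{"dx":-44,"dy":-37.6},{"dx":-44,"dy":-37.6},{"dx":-44,"dy":-37.6}], "grip_force": 60}}

```text
invalid input at $.moves[0]: expected keys rx, ry, rz, dx, dy, dz, gripper
```

{"fn": "step_arm", "kwargs": {"moves": [{"rz":-10.5},{"rz":-10.5},{"rz":-10.5},{"rz":-10.5},{"rz":-10.5},{"rz":-10.5},{}]}}

```text
invalid input at $.moves[0]: expected keys rx, ry, rz, dx, dy, dz, gripper
```

```bash
cat >> h.py <<'E'
from scipy.spatial.transform import Rotation as Rt
def go(P,Rw=None):
    """tool-frame shift (mm) to world P"""
    o=r.get_obs();M=Rt.from_rotvec(o["orientation"]).as_matrix()
    return (M.T@(np.array(P)-o["tcp_pos"])*1e3).round(1)
def st():
    o=r.get_obs();M=Rt.from_rotvec(o["orientation"]).as_matrix()
    print("t",round(o["clock"],2),"p",np.round(o["tcp_pos"],4),"F",np.round(o["contact_force"],2),"Mo",np.round(o["moment"],2),"j",np.round(o["joints"],2),"gw",o["grip_width"])
    print("ydir",np.degrees(np.arctan2(M[1,1],M[0,1])).round(2),"z",M[:,2].round(4));return o,M
E
python3 - <<'E'
from h import *
st();cv2.imwrite("pics/w1.png",r.grab_frame("wrist"));print(go([.627,-.102,.35]))
print(proj("wrist",[[.627,-.102,.264],[.627-.032*.763,-.102-.032*.647,.264],[.627+.032*.763,-.102+.032*.647,.264]]))
E
```

```text
t 0.1 p [0.2613 0.6218 0.2524] F [-0.26  0.25 -0.6 ] Mo [ 0.02 -0.03 -0.06] j [-1.28  0.48  0.02  1.56 -0.01  1.11 -0.08] gw 0.08533494269577668
ydir 67.21 z [-5.0e-04 -1.5e-03 -1.0e+00]
[-617.6 -525.9  -96.7]
[[-369.98489069 1062.77807521]
 [-420.22060731 1058.97845986]
 [-321.65533983 1066.68252159]]
```

View pics/w1.png

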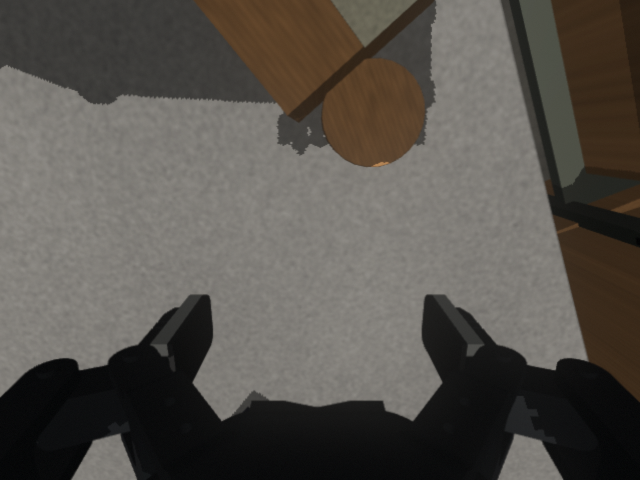

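That wrist picture shows the start pose only, because the moves were refused: every row needs all seven keys. I'm re-sending them in full.

{"fn": "step_arm", "kwargs": {"moves": [{"rx":0,"ry":0,"rz":0,"dx":0,"dy":0,"dz":-55,"gripper":1},{"rx":0,"ry":0,"rz":0,"dx":0,"dy":0,"dz":-55,"gripper":1},{"rx":0,"ry":0,"rz":0,"dx":0,"dy":0,"dz":-55,"gripper":1},{"rx":0,"ry":0,"rz":0,"dx":-44,"dy":-37.6,"dz":0,"gripper":1},{"rx":0,"ry":0,"rz":0,"dx":-44,"dy":-37.6,"dz":0,"gripper":1},{"rx":0,"ry":0,"rz":0,"dx":-44,"dy":-37.6,"dz":0,"gripper":1},{"rx":0,"ry":0,"rz":0,"dx":-44,"dy":-37.6,"dz":0,"gripper":1},{"rx":0,"ry":0,"rz":0,"dx":-44,"dy":-37.6,"dz":0,"gripper":1},{"rx":0,"ry":0,"rz":0,"dx":-44,"dy":-37.6,"dz":0,"gripper":1},{"rx":0,"ry":0,"rz":0,"dx":-44,"dy":-37.6,"dz":0,"gripper":1},{"rx":0,"ry":0,"rz":0,"dx":-44,"dy":-37.6,"dz":0,"gripper":1},{"rx":0,"ry":0,"rz":0,"dx":-44,"dy":-37.6,"dz":0,"gripper":1},{"rx":0,"ry":0,"rz":0,"dx":-44,"dy":-37.6,"dz":0,"gripper":1},{"rx":0,"ry":0,"rz":0,"dx":-44,"dy":-37.6,"dz":0,"gripper":1},{"rx":0,"ry":0,"rz":0,"dx":-44,"dy":-37.6,"dz":0,"gripper":1},{"rx":0,"ry":0,"rz":0,"dx":-44,"dy":-37.6,"dz":0,"gripper":1},{"rx":0,"ry":0,"rz":0,"dx":-44,"dy":-37.6,"dz":0,"gripper":1}], "grip_force": 60}}

```text
clock: 2.28
tcp_pos: [0.626, -0.103, 0.4181]
orientation: [-0.62, -3.08, -0.0]
contact_force: [0.5, 0.2, -0.4]
grip_width: 0.0855
gripper_force: 0.0
```

{"fn": "step_arm", "kwargs": {"moves": [{"rx":0,"ry":0,"rz":-10.5,"dx":0,"dy":0,"dz":0,"gripper":1},{"rx":0,"ry":0,"rz":-10.5,"dx":0,"dy":0,"dz":0,"gripper":1},{"rx":0,"ry":0,"rz":-10.5,"dx":0,"dy":0,"dz":0,"gripper":1},{"rx":0,"ry":0,"rz":-10.5,"dx":0,"dy":0,"dz":0,"gripper":1},{"rx":0,"ry":0,"rz":-10.5,"dx":0,"dy":0,"dz":0,"gripper":1},{"rx":0,"ry":0,"rz":-10.5,"dx":0,"dy":0,"dz":0,"gripper":1},{"rx":0,"ry":0,"rz":0,"dx":0,"dy":0,"dz":0,"gripper":1}]}}

```text
clock: 3.15
tcp_pos: [0.6253, -0.1017, 0.418]
orientation: [1.077, -2.951, -0.001]
contact_force: [1.1, -1.0, -0.7]
grip_width: 0.0849
gripper_force: 0.0
```

Run:
```python
from h import *
st();cv2.imwrite("pics/w2.png",r.grab_frame("wrist"));print(go([.627,-.102,.35]))
print(proj("wrist",[[.627,-.102,.264],[.627-.032*.763,-.102-.032*.647,.264],[.627+.032*.763,-.102+.032*.647,.264]]))
```

```text
t 3.15 p [ 0.6253 -0.1017  0.418 ] F [ 1.13 -0.96 -0.65] Mo [-0.01  0.05  0.03] j [-0.19  0.31  0.34  1.45 -0.11  1.4   2.43] gw 0.08486563082780033
ydir 130.11 z [-5.e-04  3.e-04 -1.e+00]
[-1.1 -1.3 68. ]
[[314.78698965 227.30597489]
 [314.44742565 187.18209825]
 [315.10520596 264.97085108]]
```

View pics/w2.png

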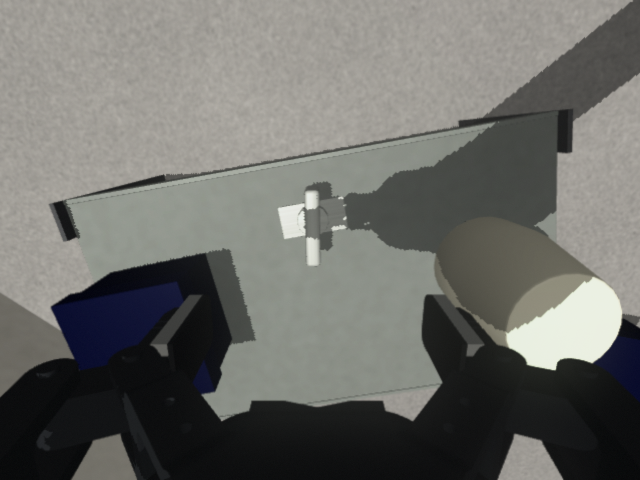

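The wing runs from (312,190) to (314,266), within 2 px of the prediction, so the tool is aligned. The pot and box are clear of the fingers. I'll lower and grip.

{"fn": "step_arm", "kwargs": {"moves": [{"rx":0,"ry":0,"rz":0,"dx":-1,"dy":-1,"dz":40,"gripper":1},{"rx":0,"ry":0,"rz":0,"dx":0,"dy":0,"dz":40,"gripper":1},{"rx":0,"ry":0,"rz":0,"dx":0,"dy":0,"dz":30,"gripper":1},{"rx":0,"ry":0,"rz":0,"dx":0,"dy":0,"dz":25,"gripper":1},{"rx":0,"ry":0,"rz":0,"dx":0,"dy":0,"dz":15,"gripper":1},{"rx":0,"ry":0,"rz":0,"dx":0,"dy":0,"dz":8,"gripper":1},{"rx":0,"ry":0,"rz":0,"dx":0,"dy":0,"dz":0,"gripper":1},{"rx":0,"ry":0,"rz":0,"dx":0,"dy":0,"dz":0,"gripper":-1},{"rx":0,"ry":0,"rz":0,"dx":0,"dy":0,"dz":0,"gripper":-1},{"rx":0,"ry":0,"rz":0,"dx":0,"dy":0,"dz":0,"gripper":-1},{"rx":0,"ry":0,"rz":0,"dx":0,"dy":0,"dz":0,"gripper":-1},{"rx":0,"ry":0,"rz":0,"dx":0,"dy":0,"dz":0,"gripper":-1},{"rx":0,"ry":0,"rz":0,"dx":0,"dy":0,"dz":0,"gripper":-1},{"rx":0,"ry":0,"rz":0,"dx":0,"dy":0,"dz":0,"gripper":-1}], "grip_force": 60}}

```text
clock: 4.95
tcp_pos: [0.6282, -0.1034, 0.261]
orientation: [-1.078, 2.948, -0.006]
contact_force: [4.5, -3.9, -1.0]
grip_width: 0.0108
gripper_force: 62.4
```

```bash
python3 -c "
from h import *
st()"
```

```text
t 4.95 p [ 0.6282 -0.1034  0.261 ] F [ 4.52 -3.93 -1.01] Mo [-0.72 -0.86  0.27] j [-0.17  0.42  0.32  1.66 -0.14  1.08  2.46] gw 0.01078880379696643
ydir 130.18 z [ 0.0037 -0.0024 -1.    ]
```

{"fn": "step_arm", "kwargs": {"moves": [{"rx":0,"ry":0,"rz":4,"dx":0,"dy":-1.5,"dz":-0.4,"gripper":-1},{"rx":0,"ry":0,"rz":8,"dx":0,"dy":0,"dz":-0.8,"gripper":-1},{"rx":0,"ry":0,"rz":8,"dx":0,"dy":0,"dz":-0.8,"gripper":-1},{"rx":0,"ry":0,"rz":8,"dx":0,"dy":0,"dz":-0.8,"gripper":-1},{"rx":0,"ry":0,"rz":8,"dx":0,"dy":0,"dz":-0.8,"gripper":-1},{"rx":0,"ry":0,"rz":8,"dx":0,"dy":0,"dz":-0.8,"gripper":-1},{"rx":0,"ry":0,"rz":0,"dx":0,"dy":0,"dz":0,"gripper":-1}]}}

```text
clock: 5.82
tcp_pos: [0.6282, -0.1022, 0.2654]
orientation: [0.101, 3.139, 0.001]
contact_force: [-1.5, 2.3, 5.7]
grip_width: 0.0112
gripper_force: 63.2
```

```bash
python3 -c "
from h import *
st()"
```

```text
t 5.83 p [ 0.6282 -0.1022  0.2654] F [-1.53  2.32  5.75] Mo [ 0.59  0.28 -0.11] j [-0.29  0.43  0.49  1.67 -0.22  1.1   1.77] gw 0.011229724942505957
ydir 86.31 z [ 8.e-04  7.e-04 -1.e+00]
```

{"fn": "step_arm", "kwargs": {"moves": [{"rx":0,"ry":0,"rz":8,"dx":0,"dy":0,"dz":-0.8,"gripper":-1},{"rx":0,"ry":0,"rz":8,"dx":0,"dy":0,"dz":-0.8,"gripper":-1},{"rx":0,"ry":0,"rz":8,"dx":0,"dy":0,"dz":-0.8,"gripper":-1},{"rx":0,"ry":0,"rz":8,"dx":0,"dy":0,"dz":-0.8,"gripper":-1},{"rx":0,"ry":0,"rz":8,"dx":0,"dy":0,"dz":-0.8,"gripper":-1},{"rx":0,"ry":0,"rz":8,"dx":0,"dy":0,"dz":-0.8,"gripper":-1},{"rx":0,"ry":0,"rz":8,"dx":0,"dy":0,"dz":-0.8,"gripper":-1},{"rx":0,"ry":0,"rz":8,"dx":0,"dy":0,"dz":-0.8,"gripper":-1},{"rx":0,"ry":0,"rz":8,"dx":0,"dy":0,"dz":-0.8,"gripper":-1},{"rx":0,"ry":0,"rz":8,"dx":0,"dy":0,"dz":-0.8,"gripper":-1},{"rx":0,"ry":0,"rz":0,"dx":0,"dy":0,"dz":0,"gripper":-1}]}}

```text
clock: 7.2
tcp_pos: [0.6299, -0.1007, 0.2737]
orientation: [2.092, 2.342, 0.006]
contact_force: [3.1, 4.9, 5.1]
grip_width: 0.0112
gripper_force: 63.2
```

```bash
python3 -c "
from h import *
st()"
```

```text
t 7.2 p [ 0.6299 -0.1007  0.2737] F [3.13 4.88 5.14] Mo [ 1.12 -0.7  -0.01] j [-0.51  0.5   0.82  1.67 -0.4   1.14  0.53] gw 0.011165386510836211
ydir 6.45 z [ 0.004   0.0019 -1.    ]
```

{"fn": "step_arm", "kwargs": {"moves": [{"rx":0,"ry":0,"rz":4,"dx":0,"dy":0,"dz":-0.4,"gripper":-1},{"rx":0,"ry":0,"rz":4,"dx":0,"dy":0,"dz":-0.4,"gripper":-1},{"rx":0,"ry":0,"rz":0,"dx":0,"dy":0,"dz":0,"gripper":-1},{"rx":0,"ry":0,"rz":0,"dx":0,"dy":0,"dz":0,"gripper":-1}]}}

```text
clock: 7.7
tcp_pos: [0.6302, -0.1008, 0.2746]
orientation: [2.248, 2.192, 0.007]
contact_force: [2.4, 4.3, 5.0]
grip_width: 0.0108
gripper_force: 63.2
```

```bash
python3 -c "
from h import *
st()"
```

```text
t 7.7 p [ 0.6302 -0.1008  0.2746] F [2.4  4.35 4.96] Mo [ 1.05 -0.88  0.13] j [-0.53  0.51  0.86  1.67 -0.42  1.15  0.41] gw 0.010829180056777512
ydir -1.45 z [ 0.0046  0.0021 -1.    ]
```

{"fn": "step_arm", "kwargs": {"moves": [{"rx":0,"ry":0,"rz":3,"dx":0,"dy":0,"dz":-0.3,"gripper":-1},{"rx":0,"ry":0,"rz":3,"dx":0,"dy":0,"dz":-0.3,"gripper":-1},{"rx":0,"ry":0,"rz":0,"dx":0,"dy":0,"dz":0,"gripper":-1},{"rx":0,"ry":0,"rz":0,"dx":0,"dy":0,"dz":0,"gripper":-1}]}}

```text
clock: 8.2
tcp_pos: [0.6304, -0.1008, 0.2752]
orientation: [2.36, 2.071, 0.008]
contact_force: [3.2, 4.0, 4.1]
grip_width: 0.0107
gripper_force: 63.1
```

```bash
python3 -c "
from h import *
st()"
```

```text
t 8.2 p [ 0.6304 -0.1008  0.2752] F [3.23 4.01 4.09] Mo [ 1.   -0.99  0.19] j [-0.55  0.52  0.89  1.67 -0.44  1.16  0.32] gw 0.010716653315718132
ydir -7.44 z [ 0.005   0.0019 -1.    ]
```

{"fn": "step_arm", "kwargs": {"moves": [{"rx":0,"ry":0,"rz":2,"dx":0,"dy":0,"dz":-0.2,"gripper":-1},{"rx":0,"ry":0,"rz":0,"dx":0,"dy":0,"dz":0,"gripper":-1},{"rx":0,"ry":0,"rz":0,"dx":0,"dy":0,"dz":0,"gripper":-1}]}}

```text
clock: 8.57
tcp_pos: [0.6304, -0.1008, 0.2754]
orientation: [2.395, 2.03, 0.008]
contact_force: [4.3, 5.0, 4.4]
grip_width: 0.0108
gripper_force: 63.1
```

```bash
python3 -c "
from h import *
st()"
```

```text
t 8.57 p [ 0.6304 -0.1008  0.2754] F [4.29 5.04 4.44] Mo [ 0.97 -1.06  0.2 ] j [-0.55  0.53  0.89  1.67 -0.44  1.16  0.29] gw 0.010836466352749553
ydir -9.44 z [ 0.005   0.0019 -1.    ]
```

{"fn": "step_arm", "kwargs": {"moves": [{"rx":0,"ry":0,"rz":2,"dx":0,"dy":0,"dz":-0.2,"gripper":-1},{"rx":0,"ry":0,"rz":2,"dx":0,"dy":0,"dz":-0.2,"gripper":-1},{"rx":0,"ry":0,"rz":0,"dx":0,"dy":0,"dz":0,"gripper":-1},{"rx":0,"ry":0,"rz":0,"dx":0,"dy":0,"dz":0,"gripper":-1}]}}

```text
clock: 9.07
tcp_pos: [0.6304, -0.1009, 0.2756]
orientation: [2.462, 1.948, 0.006]
contact_force: [4.2, 3.3, 3.2]
grip_width: 0.0107
gripper_force: 69.9
```

```bash
python3 -c "
from h import *
st()"
```

```text
t 9.07 p [ 0.6304 -0.1009  0.2756] F [4.16 3.31 3.2 ] Mo [ 0.65 -1.01  1.17] j [-0.56  0.53  0.91  1.67 -0.45  1.16  0.23] gw 0.010736687828495715
ydir -13.3 z [ 4.6e-03  8.0e-04 -1.0e+00]
```

The moment rose to 1.2 N·m, so the bolt is at its end stop. I'll ease off, release and lift, then move in front of the shelf with the tool turned square to the lip.

{"fn": "step_arm", "kwargs": {"moves": [{"rx":0,"ry":0,"rz":-2,"dx":0,"dy":0,"dz":0,"gripper":-1},{"rx":0,"ry":0,"rz":0,"dx":0,"dy":0,"dz":0,"gripper":1},{"rx":0,"ry":0,"rz":0,"dx":0,"dy":0,"dz":0,"gripper":1},{"rx":0,"ry":0,"rz":0,"dx":0,"dy":0,"dz":0,"gripper":1},{"rx":0,"ry":0,"rz":0,"dx":0,"dy":0,"dz":0,"gripper":1},{"rx":0,"ry":0,"rz":0,"dx":0,"dy":0,"dz":-20,"gripper":1},{"rx":0,"ry":0,"rz":0,"dx":0,"dy":0,"dz":-40,"gripper":1},{"rx":0,"ry":0,"rz":0,"dx":0,"dy":0,"dz":-40,"gripper":1},{"rx":0,"ry":0,"rz":0,"dx":0,"dy":0,"dz":-40,"gripper":1},{"rx":0,"ry":0,"rz":9.5,"dx":0,"dy":0,"dz":0,"gripper":1},{"rx":0,"ry":0,"rz":9.5,"dx":0,"dy":0,"dz":0,"gripper":-1},{"rx":0,"ry":0,"rz":9.5,"dx":0,"dy":0,"dz":0,"gripper":-1},{"rx":0,"ry":0,"rz":0,"dx":-42.5,"dy":0,"dz":0,"gripper":-1},{"rx":0,"ry":0,"rz":0,"dx":-42.5,"dy":0,"dz":0,"gripper":-1},{"rx":0,"ry":0,"rz":0,"dx":-42.5,"dy":0,"dz":0,"gripper":-1},{"rx":0,"ry":0,"rz":0,"dx":-42.5,"dy":0,"dz":0,"gripper":-1},{"rx":0,"ry":0,"rz":0,"dx":-42.5,"dy":0,"dz":0,"gripper":-1},{"rx":0,"ry":0,"rz":0,"dx":-42.5,"dy":0,"dz":0,"gripper":-1},{"rx":0,"ry":0,"rz":0,"dx":0,"dy":0,"dz":0,"gripper":-1}]}}

```text
clock: 11.45
tcp_pos: [0.4596, -0.3013, 0.4165]
orientation: [2.855, 1.309, 0.003]
contact_force: [0.4, 1.0, 0.8]
grip_width: 0.0003
gripper_force: 0.0
```

{"fn": "step_arm", "kwargs": {"moves": [{"rx":0,"ry":10,"rz":0,"dx":0,"dy":0,"dz":0,"gripper":-1},{"rx":0,"ry":10,"rz":0,"dx":0,"dy":0,"dz":0,"gripper":-1},{"rx":0,"ry":10,"rz":0,"dx":0,"dy":0,"dz":0,"gripper":-1},{"rx":0,"ry":10,"rz":0,"dx":0,"dy":0,"dz":0,"gripper":-1},{"rx":0,"ry":10,"rz":0,"dx":0,"dy":0,"dz":0,"gripper":-1},{"rx":0,"ry":0,"rz":0,"dx":0,"dy":0,"dz":0,"gripper":-1},{"rx":0,"ry":0,"rz":0,"dx":0,"dy":0,"dz":0,"gripper":-1}]}}

```text
clock: 12.32
tcp_pos: [0.4637, -0.2971, 0.4153]
orientation: [-2.328, -1.082, -1.082]
contact_force: [-0.2, 0.4, 0.5]
grip_width: -0.0003
gripper_force: 0.0
```

```bash
cat >> h.py <<'E'
O=np.array([.5937,-.1442,0]);a=np.radians(50.2)
EX=np.array([np.cos(a),np.sin(a),0]);EY=np.array([-EX[1],EX[0],0]);EZ=np.array([0,0,1.]);RK=np.c_[EX,EY,EZ]
def rk():
    o,M=st();print("rack p",(RK.T@(o["tcp_pos"]-O)).round(4),"Frack",(RK.T@o["contact_force"]).round(2));print("R in rack\n",(RK.T@M).round(3))
E
python3 -c "
from h import *
rk()"
```

```text
t 12.32 p [ 0.4637 -0.2971  0.4153] F [-0.21  0.4   0.49] Mo [-0.57  0.54  0.01] j [ 0.15  0.36  0.95  1.79 -1.06  1.64  0.63] gw -0.0003479520335707596
ydir -40.18 z [ 0.4933  0.5834 -0.6452]
rack p [-0.2007  0.002   0.4153] Frack [0.17 0.42 0.49]
R in rack
 [[ 0.645 -0.007  0.764]
 [-0.004 -1.    -0.006]
 [ 0.764  0.001 -0.645]]
```

{"fn": "step_arm", "kwargs": {"moves": [{"rx":0,"ry":0,"rz":0,"dx":-35,"dy":0,"dz":29.5,"gripper":-1},{"rx":0,"ry":0,"rz":0,"dx":-35,"dy":0,"dz":29.5,"gripper":-1},{"rx":0,"ry":0,"rz":0,"dx":-35,"dy":0,"dz":29.5,"gripper":-1},{"rx":0,"ry":0,"rz":0,"dx":-35,"dy":0,"dz":29.5,"gripper":-1},{"rx":0,"ry":0,"rz":0,"dx":-35,"dy":0,"dz":29.5,"gripper":-1},{"rx":0,"ry":0,"rz":0,"dx":-35,"dy":0,"dz":29.5,"gripper":-1},{"rx":0,"ry":0,"rz":0,"dx":0,"dy":0,"dz":0,"gripper":-1},{"rx":0,"ry":0,"rz":0,"dx":0,"dy":0,"dz":0,"gripper":-1}]}}

```text
clock: 13.32
tcp_pos: [0.4647, -0.2969, 0.142]
orientation: [-2.326, -1.083, -1.085]
contact_force: [-0.2, 0.4, -0.1]
grip_width: -0.0
gripper_force: 0.0
```

```bash
python3 -c "
from h import *
rk();cv2.imwrite('pics/w3.png',r.grab_frame('wrist'))
for y in(.095,.05,0,-.05,-.095):print(y,proj('wrist',[O+RK@[.007,y,.136],O+RK@[0.0,y,.19],O+RK@[.055,y,.28]]).round().tolist())
"
```

```text
t 13.32 p [ 0.4647 -0.2969  0.142 ] F [-0.24  0.44 -0.1 ] Mo [-0.64  0.54 -0.01] j [ 0.33  0.75  0.75  2.   -1.31  1.47  1.14] gw -1.3583204531840002e-05
ydir -40.13 z [ 0.4947  0.5843 -0.6433]
rack p [-0.1999  0.0014  0.142 ] Frack [ 0.18  0.46 -0.1 ]
R in rack
 [[ 0.643 -0.006  0.766]
 [-0.002 -1.    -0.006]
 [ 0.766  0.003 -0.643]]
0.095 [[184.0, 49.0], [152.0, -39.0], [103.0, -337.0]]
0.05 [[247.0, 49.0], [231.0, -38.0], [205.0, -335.0]]
0 [[317.0, 49.0], [317.0, -38.0], [317.0, -334.0]]
-0.05 [[386.0, 49.0], [403.0, -38.0], [429.0, -333.0]]
-0.095 [[449.0, 49.0], [481.0, -38.0], [529.0, -334.0]]
```

View pics/w3.png

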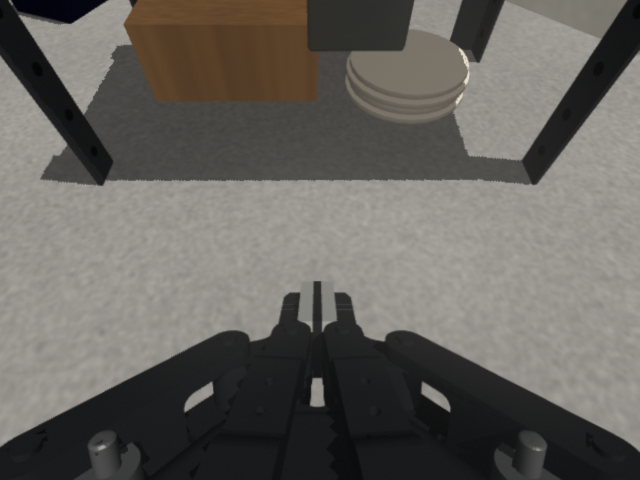

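The dark grey block hanging at columns 308–406, with its bottom edge at row 50, is the switch bar. Against the projected 1.39 px/mm it is 71 mm wide (70 given) and centred at rack y ≈ -0.029. The brown box and dishes stand further back under the shelf. I'll lower, shift sideways, and go halfway in while watching joint 5.

{"fn": "step_arm", "kwargs": {"moves": [{"rx":0,"ry":0,"rz":0,"dx":-9.2,"dy":15,"dz":7.7,"gripper":-1},{"rx":0,"ry":0,"rz":0,"dx":-9.2,"dy":15,"dz":7.7,"gripper":-1},{"rx":0,"ry":0,"rz":0,"dx":20.5,"dy":0,"dz":24.5,"gripper":-1},{"rx":0,"ry":0,"rz":0,"dx":20.5,"dy":0,"dz":24.5,"gripper":-1},{"rx":0,"ry":0,"rz":0,"dx":20.5,"dy":0,"dz":24.5,"gripper":-1},{"rx":0,"ry":0,"rz":0,"dx":0,"dy":0,"dz":0,"gripper":-1},{"rx":0,"ry":0,"rz":0,"dx":0,"dy":0,"dz":0,"gripper":-1}]}}

```text
clock: 14.25
tcp_pos: [0.5482, -0.2444, 0.1157]
orientation: [-2.328, -1.077, -1.085]
contact_force: [-0.1, -0.6, -0.0]
grip_width: 0.0
gripper_force: 0.0
```

```bash
python3 -c "
from h import *
rk()
"
```

```text
t 14.25 p [ 0.5482 -0.2444  0.1157] F [-0.07 -0.6  -0.  ] Mo [-0.63  0.51  0.05] j [ 0.36  0.72  0.47  1.96 -1.36  1.24  1.03] gw 1.163397539811498e-05
ydir -40.34 z [ 0.4959  0.5834 -0.6432]
rack p [-0.106  -0.0292  0.1157] Frack [-0.5  -0.33 -0.  ]
R in rack
 [[ 0.643 -0.009  0.766]
 [-0.006 -1.    -0.008]
 [ 0.766  0.    -0.643]]
```

{"fn": "step_arm", "kwargs": {"moves": [{"rx":-4.6,"ry":0,"rz":3.9,"dx":0,"dy":0,"dz":0,"gripper":-1},{"rx":-4.6,"ry":0,"rz":3.9,"dx":0,"dy":0,"dz":0,"gripper":-1},{"rx":0,"ry":-4,"rz":0,"dx":0,"dy":0,"dz":0,"gripper":-1},{"rx":0,"ry":0,"rz":0,"dx":0,"dy":0,"dz":0,"gripper":-1},{"rx":0,"ry":0,"rz":0,"dx":0,"dy":0,"dz":0,"gripper":-1}]}}

```text
clock: 14.88
tcp_pos: [0.548, -0.244, 0.1151]
orientation: [-2.535, -0.867, -1.075]
contact_force: [-1.0, -1.3, 0.4]
grip_width: -0.0
gripper_force: 0.0
```

```bash
python3 -c "
from h import *
rk();print('delta',go(O+RK@[-.009,-.029,.118]),'up10',go(r.get_obs()['tcp_pos']+[0,0,.01]))
print((RK.T@(ray('top',(0,0),0)*0+0)).round(2))
"
```

```text
t 14.88 p [ 0.548  -0.244   0.1151] F [-1.03 -1.34  0.4 ] Mo [-0.45  0.61  0.02] j [ 0.66  0.58  0.02  2.05 -1.31  0.82  0.86] gw -6.849281730741329e-06
ydir -52.23 z [ 0.5678  0.4411 -0.695 ]
rack p [-0.106  -0.0288  0.1151] Frack [-1.69 -0.07  0.4 ]
R in rack
 [[ 0.679 -0.215  0.702]
 [-0.15  -0.977 -0.154]
 [ 0.719 -0.001 -0.695]]
delta [ 67.9 -20.6  66.1] up10 [ 7.2 -0.  -7. ]
[0. 0. 0.]
```

{"fn": "step_arm", "kwargs": {"moves": [{"rx":0,"ry":0,"rz":0,"dx":13.6,"dy":-4.1,"dz":13.2,"gripper":-1},{"rx":0,"ry":0,"rz":0,"dx":13.6,"dy":-4.1,"dz":13.2,"gripper":-1},{"rx":0,"ry":0,"rz":0,"dx":13.6,"dy":-4.1,"dz":13.2,"gripper":-1},{"rx":0,"ry":0,"rz":0,"dx":13.6,"dy":-4.1,"dz":13.2,"gripper":-1},{"rx":0,"ry":0,"rz":0,"dx":13.6,"dy":-4.1,"dz":13.2,"gripper":-1},{"rx":0,"ry":0,"rz":0,"dx":0,"dy":0,"dz":0,"gripper":-1},{"rx":0,"ry":0,"rz":0,"dx":0,"dy":0,"dz":0,"gripper":-1}]}}

```text
clock: 15.75
tcp_pos: [0.6102, -0.1688, 0.1183]
orientation: [-2.535, -0.867, -1.074]
contact_force: [-0.8, -0.4, -0.2]
grip_width: 0.0004
gripper_force: 0.0
```

```bash
python3 -c "
from h import *
rk()
"
```

```text
t 15.75 p [ 0.6102 -0.1688  0.1183] F [-0.8  -0.41 -0.18] Mo [-0.51  0.56  0.06] j [ 0.65  0.58 -0.2   2.04 -1.35  0.63  0.77] gw 0.00036034638334575363
ydir -52.17 z [ 0.567   0.4418 -0.6952]
rack p [-0.0083 -0.0284  0.1183] Frack [-0.82  0.35 -0.18]
R in rack
 [[ 0.679 -0.214  0.702]
 [-0.15  -0.977 -0.153]
 [ 0.719 -0.002 -0.695]]
```

{"fn": "step_arm", "kwargs": {"moves": [{"rx":0,"ry":0,"rz":0,"dx":3.6,"dy":0,"dz":-3.5,"gripper":-1},{"rx":0,"ry":0,"rz":0,"dx":2.9,"dy":0,"dz":-2.8,"gripper":-1},{"rx":0,"ry":0,"rz":0,"dx":0.7,"dy":0,"dz":-0.7,"gripper":-1},{"rx":0,"ry":0,"rz":0,"dx":0.7,"dy":0,"dz":-0.7,"gripper":-1},{"rx":0,"ry":0,"rz":0,"dx":0.7,"dy":0,"dz":-0.7,"gripper":-1},{"rx":0,"ry":0,"rz":0,"dx":0.7,"dy":0,"dz":-0.7,"gripper":-1},{"rx":0,"ry":0,"rz":0,"dx":0,"dy":0,"dz":0,"gripper":-1}]}}

```text
clock: 16.62
tcp_pos: [0.6104, -0.1691, 0.1318]
orientation: [-2.535, -0.867, -1.075]
contact_force: [-0.5, 0.6, -0.1]
grip_width: -0.0001
gripper_force: 0.0
```

{"fn": "step_arm", "kwargs": {"moves": [{"rx":0,"ry":0,"rz":0,"dx":0.7,"dy":0,"dz":-0.7,"gripper":-1},{"rx":0,"ry":0,"rz":0,"dx":0.7,"dy":0,"dz":-0.7,"gripper":-1},{"rx":0,"ry":0,"rz":0,"dx":0.7,"dy":0,"dz":-0.7,"gripper":-1},{"rx":0,"ry":0,"rz":0,"dx":0,"dy":0,"dz":0,"gripper":-1}]}}

```text
clock: 17.12
tcp_pos: [0.61, -0.1693, 0.1345]
orientation: [-2.535, -0.867, -1.074]
contact_force: [-0.4, 0.5, -2.3]
grip_width: -0.0
gripper_force: 0.9
```

```bash
python3 -c "
from h import *
rk()
"
```

```text
t 17.12 p [ 0.61   -0.1693  0.1345] F [-0.4   0.47 -2.27] Mo [-0.73  0.84 -0.07] j [ 0.64  0.55 -0.19  2.03 -1.32  0.64  0.72] gw -3.1015659221835364e-05
ydir -52.22 z [ 0.5675  0.4412 -0.6952]
rack p [-0.0089 -0.0286  0.1345] Frack [ 0.11  0.6  -2.27]
R in rack
 [[ 0.679 -0.215  0.702]
 [-0.151 -0.977 -0.154]
 [ 0.719 -0.001 -0.695]]
```

{"fn": "step_arm", "kwargs": {"moves": [{"rx":0,"ry":0,"rz":0,"dx":0.7,"dy":0,"dz":-0.7,"gripper":-1},{"rx":0,"ry":0,"rz":0,"dx":0.7,"dy":0,"dz":-0.7,"gripper":-1},{"rx":0,"ry":0,"rz":0,"dx":0.7,"dy":0,"dz":-0.7,"gripper":-1},{"rx":0,"ry":0,"rz":0,"dx":0.7,"dy":0,"dz":-0.7,"gripper":-1},{"rx":0,"ry":0,"rz":0,"dx":0,"dy":0,"dz":0,"gripper":-1}]}}

```text
clock: 17.75
tcp_pos: [0.6099, -0.1694, 0.1385]
orientation: [-2.535, -0.867, -1.075]
contact_force: [-1.5, -2.3, -5.0]
grip_width: 0.0001
gripper_force: 2.8
```

```bash
python3 -c "
from h import *
rk()
"
```

```text
t 17.75 p [ 0.6099 -0.1694  0.1385] F [-1.48 -2.27 -4.99] Mo [-1.25  1.53 -0.07] j [ 0.64  0.55 -0.19  2.03 -1.31  0.65  0.71] gw 0.00011289846575169362
ydir -52.22 z [ 0.5676  0.4412 -0.6951]
rack p [-0.009  -0.0286  0.1385] Frack [-2.69 -0.32 -4.99]
R in rack
 [[ 0.679 -0.215  0.702]
 [-0.151 -0.977 -0.154]
 [ 0.719 -0.001 -0.695]]
```

{"fn": "step_arm", "kwargs": {"moves": [{"rx":0,"ry":0,"rz":0,"dx":0.7,"dy":0,"dz":-0.7,"gripper":-1},{"rx":0,"ry":0,"rz":0,"dx":0.7,"dy":0,"dz":-0.7,"gripper":-1},{"rx":0,"ry":0,"rz":0,"dx":0.7,"dy":0,"dz":-0.7,"gripper":-1},{"rx":0,"ry":0,"rz":0,"dx":0.7,"dy":0,"dz":-0.7,"gripper":-1},{"rx":0,"ry":0,"rz":0,"dx":0,"dy":0,"dz":0,"gripper":-1}]}}

```text
clock: 18.38
tcp_pos: [0.6101, -0.1693, 0.1427]
orientation: [-2.535, -0.867, -1.075]
contact_force: [-2.8, -2.9, -5.6]
grip_width: 0.0001
gripper_force: 3.1
```

{"fn": "step_arm", "kwargs": {"moves": [{"rx":0,"ry":0,"rz":0,"dx":0.7,"dy":0,"dz":-0.7,"gripper":-1},{"rx":0,"ry":0,"rz":0,"dx":0.7,"dy":0,"dz":-0.7,"gripper":-1},{"rx":0,"ry":0,"rz":0,"dx":0.7,"dy":0,"dz":-0.7,"gripper":-1},{"rx":0,"ry":0,"rz":0,"dx":0,"dy":0,"dz":0,"gripper":-1}]}}

```text
clock: 18.88
tcp_pos: [0.6102, -0.1693, 0.1458]
orientation: [-2.535, -0.867, -1.075]
contact_force: [-1.7, -2.5, -4.7]
grip_width: 0.0001
gripper_force: 3.2
```

```bash
python3 -c "
from h import *
rk()
"
```

```text
t 18.88 p [ 0.6102 -0.1693  0.1458] F [-1.73 -2.47 -4.71] Mo [-1.37  1.61 -0.02] j [ 0.64  0.53 -0.18  2.03 -1.3   0.65  0.69] gw 8.042691183956196e-05
ydir -52.2 z [ 0.5679  0.4416 -0.6946]
rack p [-0.0087 -0.0287  0.1458] Frack [-3.01 -0.25 -4.71]
R in rack
 [[ 0.678 -0.215  0.703]
 [-0.15  -0.977 -0.154]
 [ 0.719 -0.001 -0.695]]
```

{"fn": "step_arm", "kwargs": {"moves": [{"rx":0,"ry":0,"rz":0,"dx":0.7,"dy":0,"dz":-0.7,"gripper":-1},{"rx":0,"ry":0,"rz":0,"dx":0,"dy":0,"dz":0,"gripper":-1}]}}

```text
clock: 19.12
tcp_pos: [0.6102, -0.1693, 0.1467]
orientation: [-2.535, -0.867, -1.075]
contact_force: [-3.7, -2.7, -3.9]
grip_width: 0.0003
gripper_force: 3.2
```

{"fn": "step_arm", "kwargs": {"moves": [{"rx":0,"ry":0,"rz":0,"dx":0.7,"dy":0,"dz":-0.7,"gripper":-1},{"rx":0,"ry":0,"rz":0,"dx":0,"dy":0,"dz":0,"gripper":-1}]}}

```text
clock: 19.38
tcp_pos: [0.6101, -0.1693, 0.1477]
orientation: [-2.535, -0.867, -1.075]
contact_force: [-2.5, -3.2, -4.9]
grip_width: 0.0002
gripper_force: 3.2
```

{"fn": "step_arm", "kwargs": {"moves": [{"rx":0,"ry":0,"rz":0,"dx":0.7,"dy":0,"dz":-0.7,"gripper":-1},{"rx":0,"ry":0,"rz":0,"dx":0,"dy":0,"dz":0,"gripper":-1}]}}

```text
clock: 19.62
tcp_pos: [0.6102, -0.1692, 0.1487]
orientation: [-2.535, -0.867, -1.075]
contact_force: [-2.6, -2.7, -3.9]
grip_width: 0.0002
gripper_force: 3.2
```

{"fn": "step_arm", "kwargs": {"moves": [{"rx":0,"ry":0,"rz":0,"dx":0.7,"dy":0,"dz":-0.7,"gripper":-1},{"rx":0,"ry":0,"rz":0,"dx":0,"dy":0,"dz":0,"gripper":-1}]}}

```text
clock: 19.88
tcp_pos: [0.6101, -0.1693, 0.1496]
orientation: [-2.535, -0.867, -1.075]
contact_force: [-2.6, -3.0, -5.6]
grip_width: 0.0001
gripper_force: 3.4
```

{"fn": "step_arm", "kwargs": {"moves": [{"rx":0,"ry":0,"rz":0,"dx":0.7,"dy":0,"dz":-0.7,"gripper":-1},{"rx":0,"ry":0,"rz":0,"dx":0,"dy":0,"dz":0,"gripper":-1}]}}

```text
clock: 20.12
tcp_pos: [0.6099, -0.1693, 0.1501]
orientation: [-2.535, -0.867, -1.074]
contact_force: [-1.2, -2.9, -8.8]
grip_width: 0.0001
gripper_force: 4.3
```

{"fn": "step_arm", "kwargs": {"moves": [{"rx":0,"ry":0,"rz":0,"dx":0.4,"dy":0,"dz":-0.4,"gripper":-1},{"rx":0,"ry":0,"rz":0,"dx":0,"dy":0,"dz":0,"gripper":-1},{"rx":0,"ry":0,"rz":0,"dx":0,"dy":0,"dz":0,"gripper":-1}]}}

```text
clock: 20.5
tcp_pos: [0.6098, -0.1693, 0.1507]
orientation: [-2.535, -0.867, -1.074]
contact_force: [-0.0, -2.8, -12.6]
grip_width: 0.0003
gripper_force: 5.3
```

{"fn": "step_arm", "kwargs": {"moves": [{"rx":0,"ry":0,"rz":0,"dx":0.4,"dy":0,"dz":-0.4,"gripper":-1},{"rx":0,"ry":0,"rz":0,"dx":0,"dy":0,"dz":0,"gripper":-1}]}}

```text
clock: 20.75
tcp_pos: [0.6096, -0.1696, 0.1513]
orientation: [-2.535, -0.867, -1.074]
contact_force: [-1.6, -3.5, -12.4]
grip_width: 0.0001
gripper_force: 6.0
```

The force doubled after about 14 mm of travel, so the switch is home. I'll withdraw and check with a picture.

{"fn": "step_arm", "kwargs": {"moves": [{"rx":0,"ry":0,"rz":0,"dx":-7.2,"dy":0,"dz":7,"gripper":-1},{"rx":0,"ry":0,"rz":0,"dx":-14.4,"dy":0,"dz":14,"gripper":-1},{"rx":0,"ry":0,"rz":0,"dx":-7.2,"dy":0,"dz":7,"gripper":-1},{"rx":0,"ry":0,"rz":0,"dx":-21,"dy":6.6,"dz":-21.7,"gripper":-1},{"rx":0,"ry":0,"rz":0,"dx":-21,"dy":6.6,"dz":-21.7,"gripper":-1},{"rx":0,"ry":0,"rz":0,"dx":-21,"dy":6.6,"dz":-21.7,"gripper":-1},{"rx":0,"ry":0,"rz":0,"dx":-21,"dy":6.6,"dz":-21.7,"gripper":-1},{"rx":0,"ry":0,"rz":0,"dx":-21,"dy":6.6,"dz":-21.7,"gripper":-1},{"rx":0,"ry":0,"rz":0,"dx":-21,"dy":6.6,"dz":-21.7,"gripper":-1},{"rx":4.6,"ry":4,"rz":-3.9,"dx":0,"dy":0,"dz":0,"gripper":-1},{"rx":0,"ry":0,"rz":0,"dx":0,"dy":0,"dz":0,"gripper":-1},{"rx":0,"ry":0,"rz":0,"dx":0,"dy":0,"dz":0,"gripper":-1}]}}

```text
clock: 22.25
tcp_pos: [0.4923, -0.3106, 0.112]
orientation: [-2.403, -0.964, -1.12]
contact_force: [0.0, -0.2, -0.2]
grip_width: 0.0001
gripper_force: 0.0
```

```bash
python3 -c "
from h import *
rk();w=r.grab_frame('wrist');t=r.grab_frame('top')
cv2.imwrite('pics/w4.png',np.hstack([cv2.resize(w,(400,300)),cv2.resize(t,(400,300))]))
for z in(.136,.150):print(z,proj('wrist',[O+RK@[.007,.006,z],O+RK@[.007,-.064,z]]).round(1).tolist())
"
```

```text
t 22.25 p [ 0.4923 -0.3106  0.112 ] F [ 0.04 -0.24 -0.16] Mo [-0.51  0.56  0.  ] j [ 0.96  0.66 -0.12  1.95 -1.07  0.96  0.88] gw 7.359038067847952e-05
ydir -46.19 z [ 0.5516  0.5328 -0.6418]
rack p [-0.1928 -0.0286  0.112 ] Frack [-0.16 -0.19 -0.16]
R in rack
 [[ 0.637 -0.111  0.762]
 [-0.075 -0.994 -0.083]
 [ 0.767 -0.004 -0.642]]
0.136 [[227.6, 12.2], [338.0, 5.9]]
0.15 [[222.6, -13.5], [339.1, -19.6]]
```

View pics/w4.png

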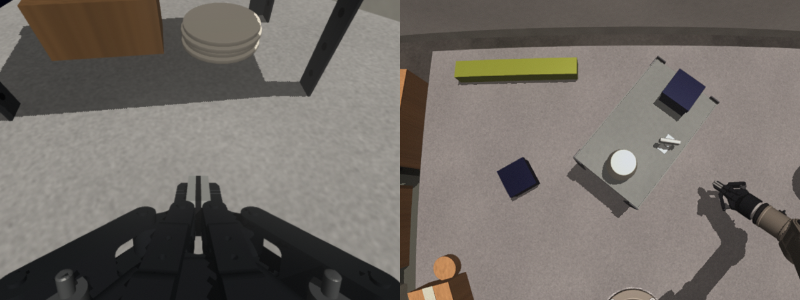

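The bar has left the top of the frame (it would show at row 12 if off), and the boxes and pot stand where they were. I'll tilt up a little to confirm how far it rose.

{"fn": "step_arm", "kwargs": {"moves": [{"rx":0,"ry":8,"rz":0,"dx":0,"dy":0,"dz":-20,"gripper":-1},{"rx":0,"ry":0,"rz":0,"dx":0,"dy":0,"dz":-20,"gripper":-1},{"rx":0,"ry":0,"rz":0,"dx":0,"dy":0,"dz":0,"gripper":-1},{"rx":0,"ry":0,"rz":0,"dx":0,"dy":0,"dz":0,"gripper":-1}]}}

```text
clock: 22.85
tcp_pos: [0.4689, -0.3331, 0.1355]
orientation: [-2.29, -0.921, -1.267]
contact_force: [0.8, -0.1, 0.6]
grip_width: 0.0001
gripper_force: 0.0
```

```bash
python3 -c "
from h import *
rk();w=r.grab_frame('wrist');cv2.imwrite('pics/w5.png',cv2.resize(w[:150,150:450],None,fx=2.5,fy=2.5))
for z in(.134,.136,.148,.150):print(z,((proj('wrist',[O+RK@[.007,.006,z],O+RK@[.007,-.064,z]])-[150,0])*2.5).round(1).tolist())
"
```

```text
t 22.85 p [ 0.4689 -0.3331  0.1355] F [ 0.85 -0.07  0.61] Mo [-0.65  0.66 -0.04] j [ 1.06  0.69 -0.14  1.92 -1.08  1.11  0.95] gw 0.00012155638783314829
ydir -46.09 z [ 0.6095  0.5893 -0.5303]
rack p [-0.225  -0.025   0.1355] Frack [ 0.49 -0.7   0.61]
R in rack
 [[ 0.527 -0.11   0.843]
 [-0.061 -0.994 -0.091]
 [ 0.848 -0.003 -0.53 ]]
0.134 [[244.2, 177.2], [458.5, 166.3]]
0.136 [[243.2, 170.8], [458.7, 160.1]]
0.148 [[237.4, 131.3], [459.9, 120.9]]
0.15 [[236.4, 124.5], [460.1, 114.1]]
```

View pics/w5.png

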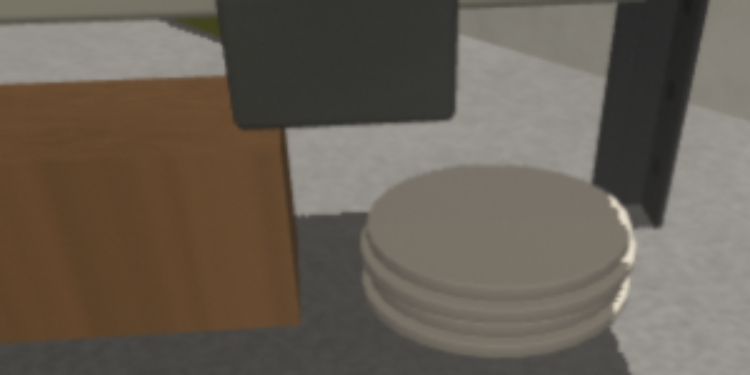

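The bar's underside now runs from row 129 to row 118 in the crop, which puts it at about 149 mm. It was about 135 mm when off, so it is fully home.

```bash
python3 -c "
from bench import r
print(r.hand_in())"
```

```text
the job is handed in; nothing more can be done
None
```

I handed the job in at about 23 s: the wing bolt is undone to its end stop, the switch bar is pressed up about 14 mm to its stop at no more than about 13 N, and the boxes and pot look undisturbed; no verdict came back.

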